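Refile the scanned slide boxes in the tray

ROBOT

A 6-joint arm with a two-finger parallel gripper is mounted at the origin on the work surface. World frame = base frame: x ahead of the robot, y to its left, z up, the work surface at z = 0. Lengths are in m, angles in rad, forces in N, time in s.
With the tool pointing down it reaches from about 0.3 to 0.875 m from the base axis. Payload 6.4 kg.
Tool frame: the origin (TCP) lies between the finger pads; the fingertips stand 25 mm ahead of it and the grasp point (between the pads) lies 6 mm ahead of it; z points along the fingers, y is the line along which they close (so a half turn about z gives the same grasp; the last joint's range is limited). The gripper opens to 85 mm and grips with 20 to 120 N. Pads are 22 mm wide; open, the fingers measure 114 mm over their backs; the gripper's body (76 mm by 85 mm) begins 54 mm behind the grasp point. The pads swing forward as they close: fully open they stand 13 mm farther back than shut.
Start: joints at [-1.511, 0.181, 1.607, -0, 1.354, -0.206], TCP at [0.151, -0.555, 0.256] pointing down, gripper open.
Joint ranges: [-2.99, 2.99], [-0.89, 2.07], [0.3, 2.58], [-1.14, 4.28], [0, 2.63], [-3.12, 3.12]. Speed limits (rad/s): [2.57, 2.57, 3.01, 3.14, 3.14, 3.14].

INTERFACE

Orientations are given as a unit quaternion [w, x, y, z].
In Python, from bench import ctrl gives the robot as it stands.
- The arm moves only by the tool servo_tool, never from a script. Its argument "series" is text: rows parted by semicolons, each of 7 numbers parted by spaces: the gripper command: -1 is fully open, 1 is shut, values between are in proportion, then the shift along the tool's x, y, z in m, then the turn, a rotation vector about the tool's x, y, z in degrees. A call has 1 to 12 rows; each row is the pose to reach, as a shift and turn from the pose commanded when the call began, along the tool's axes at that moment; what a row does not reach only later rows make up. A row lasts 1/12 s, in which the tool goes at most 41.7 mm and 7.16 degrees, less where a joint would pass 70% of its speed; a pose out of reach is approached as far as the arm can. A call with a gripper value outside its range is refused whole. The fingers move at their own pace and stop on an object; the grip force is fixed at half the most. Time passes only in rows, so rows that repeat a pose let the fingers close. It gives the time, the measured TCP pose, the force, the opening and the grip force at its end, in the units of the state.
- ctrl.get_obs(): the state, without advancing time (a new reading comes with each control period).
- ctrl.camera(name): name is "scene" or "side" or "wrist"; returns a dict with "img" (384x512x3 uint8, red, green, blue), "z_map" (384x512 float32, m along the optical axis (not along the pixel's ray), 0 where there is no reading), "fovy" (degrees; the focal length in pixels is half the picture's height over the tangent of half this angle, whatever the lens; pixels are square), "cx", "cy" (the principal point, pixels), "extrinsics" (4x4, takes a point from camera to world coordinates); the wrist camera has in their place "T_tool_cam" (4x4, takes a point from camera to tool coordinates, whose origin is the TCP and whose axes are the flange's). Camera axes: x right, y down, z forward; pixel columns grow to the right and rows downward; lengths in m; the calibration is good to about 2 mm. A picture is of the moment at which its call begins: read the wrist's pose just before it.
- ctrl.hand_in(): hands the job in; it is judged then, once.
The state is a dict: "time_s": time; "q": joint angles; "dq": joint speeds; "joint_efforts": joint torques, N m; "eef_pos": TCP position; "eef_rot": TCP orientation; "wrist_force": force on the tool from outside, world axes, zero at the start; "torque": the same for the moment, N m; "opening": opening from 0.0 (shut) to 1.0 (fully open); "grasp_force": force on a finger pad.
Only numpy, scipy, OpenCV 4.12 (cv2) and the standard library are available. Lean on these libraries where they do the work, as an engineer would, in place of code of your own. Each camera call takes 0.05 s, during which the arm holds its last target. There are 200 camera calls.

TASK

The slides have been scanned and go back into their filing tray: pinch the thumb button of the tray's follower block and slide it back, take the wooden out-marker out of the tray and leave it in the cardboard marker bin, then stand all the slide boxes that are on the desk upright in the tray in one straight row, broad face against broad face from the end plate. Finally pinch the button again, slide the follower up until it holds the row snugly together against the end plate, and let it lock there. Leave everything else on the desk where it is.

Things in the scene. Friction and masses are not known exactly. Their poses are not given: they have to be found in the camera images.
- tray_row (a point): Steel filing tray, fixed to the table: 304 mm long, 74 mm wide, open on top, end plate 50 mm wide, 62 mm high. This point lies on its floor (12 mm above the table) midway across, at the inner face of the end plate; y runs along the tray from end plate to follower, z up, x across. Side lips reach 8 mm above the floor; 64 mm are free between them.
- follower (a joint): Follower block sliding along the tray's slot. Value: free length in m between the end plate and the follower's plate (0 to 0.232). The plate is 50 mm wide, top 63 mm above the table. Its pawl locks it in a rack, at every 8 mm (at 0.001 + a multiple of 0.008, within 0.3 mm), unless its button is held home; then it slides with about 2 N. Slides up to 4 mm by itself as the pawl drops in.
- grip (a point): Black grip on the follower, 37 mm behind the front of its plate; 34 mm long along y, top 75 mm, its foot 24 mm above the table. The button is on its -x side: together 40 mm across (x) with it out, 33 mm with it home, so a pinch across the tray presses it. This point: middle between the fingers with the button home, 58 mm above the table. Moves with the follower; axes as the tray.
- release (a joint): Thumb button of the follower, 26 mm long, 24 mm high, at the height of point grip: 0 m when out (locked), 0.007 when pressed home towards +x of the tray; the pawl is clear of the rack from 0.005. Its spring takes 8 N to start and 12 N to hold home; let go, it springs out and the pawl drops into the nearest gap of the rack.
- marker_mid (a point): The out-marker, a plywood block 52 mm (x) by 18 mm (y) by 88 mm high, 50 g, that stands in the tray between the end plate and the follower in place of the boxes. This point is its centre, 44 mm above its foot; z points to its top end.
- bin_in (a point): Small open cardboard bin for out-markers, fixed to the table: 100 mm (x) by 140 mm (y) outside, 40 mm high, walls and floor 4 mm. This point is the centre of its inner floor; its axes follow its sides.
- box1_mid (a point): A slide box (they are all alike; three to five of them are there): closed plastic box, dark with a grey lid and paper labels, 56 mm (x) by 40 mm (y) by 54 mm high, 80 to 170 g, standing upright on the table. This point is its centre, 27 mm above its foot; z is up.
- box2_mid (a point): A slide box (they are all alike; three to five of them are there): closed plastic box, dark with a grey lid and paper labels, 56 mm (x) by 40 mm (y) by 54 mm high, 80 to 170 g, standing upright on the table. This point is its centre, 27 mm above its foot; z is up.
- box3_mid (a point): A slide box (they are all alike; three to five of them are there): closed plastic box, dark with a grey lid and paper labels, 56 mm (x) by 40 mm (y) by 54 mm high, 80 to 170 g, standing upright on the table. This point is its centre, 27 mm above its foot; z is up.
- box4_mid (a point): A slide box (they are all alike; three to five of them are there): closed plastic box, dark with a grey lid and paper labels, 56 mm (x) by 40 mm (y) by 54 mm high, 80 to 170 g, standing upright on the table. This point is its centre, 27 mm above its foot; z is up.
- box5_mid (a point): A slide box (they are all alike; three to five of them are there): closed plastic box, dark with a grey lid and paper labels, 56 mm (x) by 40 mm (y) by 54 mm high, 80 to 170 g, standing upright on the table. This point is its centre, 27 mm above its foot; z is up.
- loupe: Bystander: round black stand loupe, 38 mm across, 40 mm high; stays where it is. Origin at the middle of its underside.
- lens_cap: Bystander: black lens cap, a disc 58 mm across and 10 mm thick; stays where it is. Origin at the middle of its underside.
- brush: Bystander: dusting brush, 170 mm long, lying down; stays where it is. Origin under its middle.
- tape_roll: Bystander: roll of paper tape lying flat, 90 mm across, 19 mm high; stays where it is. Origin at the middle of its underside.
- battery: Bystander: black camera-lamp battery, 71 x 39 x 40 mm; stays where it is. Origin at the middle of its underside.
Mind the look-alikes: they are no part of the job. What is shaped like the part that bears box3_mid but blue is not meant.

How it is judged:
By the outcome, as a careful person would: the job done as asked, in the order asked, and still so for the second after the job is handed in, with the robot touching nothing.
Of box1, box2, box3, box4, box5 only 3 to 5 are there at a start; the rules pass over those that are not, and their reading is None.
At some moment in a run one of box1, box2, box3, box4, box5 may be knocked a few centimetres aside while the robot is not near it.
Once in a run the grip may slacken for a moment while it holds something.
It also fails if it takes over 210 s, if anything falls off the work surface, if the arm or the gripper's body presses on something with over 40 N, if the wrist force passes 120 N, or if a joint passes its speed limit or range.

## Working session

There is one attempt and no reset: what is moved stays moved. The work goes in short steps, Python scripts to look and compute and a tool call to move; the robot and the scene stay as the last step left them, time stands still between calls to the robot, and variables do not carry over. Pictures are saved under pics/ and viewed, at most 14 in all, crops included, and the job is handed in when it is done.

Besides the shell and the picture viewer there is one more tool, called after "Call:" in YAML: its name, and indented under it one key for each argument. servo_tool: Moves the arm, as the interface text tells. Its arguments: {"type":"object","properties":{"series":{"type":"string"}},"required":["series"]}

```bash
mkdir -p pics
cat > h.py <<'E'
import numpy as np, cv2
from bench import ctrl
from scipy.spatial.transform import Rotation as R
def cam(n):
    o=ctrl.get_obs(); c=ctrl.camera(n)
    if 'extrinsics' in c: T=np.array(c['extrinsics'])
    else:
        q=o['eef_rot']; A=np.eye(4); A[:3,:3]=R.from_quat([q[1],q[2],q[3],q[0]]).as_matrix(); A[:3,3]=o['eef_pos']
        T=A@np.array(c['T_tool_cam'])
    c['T']=T; c['f']=192/np.tan(np.radians(c['fovy'])/2); return c
def pts(c):
    z=c['z_map']; v,u=np.mgrid[:384,:512]
    P=np.stack([(u-c['cx'])/c['f']*z,(v-c['cy'])/c['f']*z,z],-1)@c['T'][:3,:3].T+c['T'][:3,3]
    P[z==0]=np.nan; return P
def save(c,n): cv2.imwrite('pics/'+n,c['img'][:,:,::-1])
E
python3 - <<'E'
from h import *
o=ctrl.get_obs(); print({k:np.round(v,3).tolist() for k,v in o.items() if v is not None})
ims=[]
for n in ['scene','side','wrist']:
    c=cam(n); np.savez('pics/%s0.npz'%n,**{k:v for k,v in c.items()}); ims.append(c['img'])
    print(n,c['fovy'],c['cx'],c['cy'],np.round(c['T'],3).tolist())
cv2.imwrite('pics/a.png',cv2.resize(ims[0],(800,600))[:,:,::-1]);cv2.imwrite('pics/b.png',cv2.resize(ims[1],(800,600))[:,:,::-1])
E
```

```text
{'time_s': 0.0, 'q': [-1.511, 0.182, 1.608, -0.0, 1.354, -0.206], 'dq': [-0.0, -0.001, -0.0, 0.0, 0.001, 0.0], 'joint_efforts': [0.001, -44.486, -35.134, -0.0, 0.009, -0.0], 'eef_pos': [0.151, -0.554, 0.255], 'eef_rot': [-0.001, 0.991, 0.133, 0.0], 'wrist_force': [0.246, -0.293, -0.634], 'torque': [0.03, -0.011, -0.052], 'grasp_force': 0.0, 'opening': 0.998}
scene 42.90226683949142 258.67309841506915 200.01871742998426 [[0.797, 0.414, -0.439, 1.204], [0.603, -0.526, 0.6, -0.915], [0.017, -0.743, -0.669, 1.048], [0.0, 0.0, 0.0, 1.0]]
side 46.25861598514942 257.31529337643946 193.19759039654622 [[-0.964, -0.174, 0.199, 0.308], [-0.264, 0.584, -0.768, 0.897], [0.017, -0.793, -0.609, 0.808], [0.0, 0.0, 0.0, 1.0]]
wrist 68.14512606349398 255.21042909964245 190.42755676076456 [[0.262, -0.927, -0.269, 0.22], [-0.965, -0.252, -0.072, -0.536], [-0.001, 0.278, -0.96, 0.372], [0.0, 0.0, 0.0, 1.0]]
```

View pics/a.png

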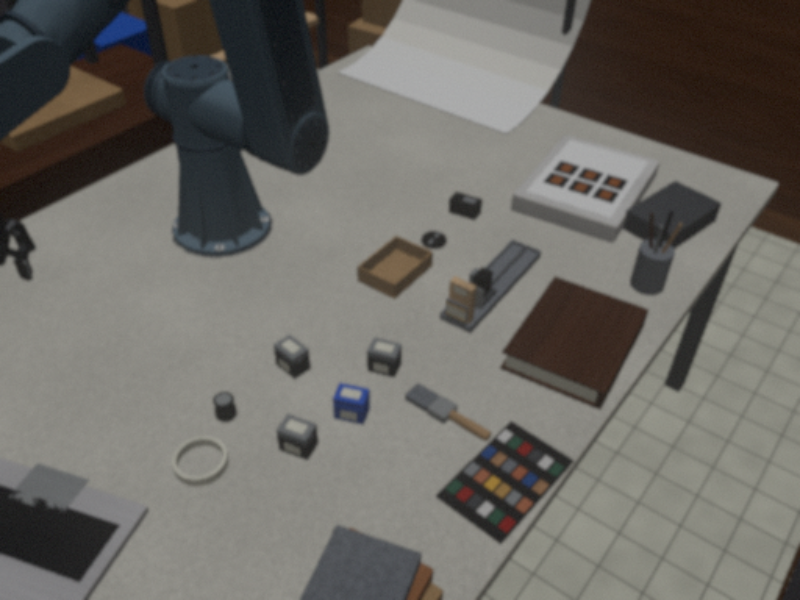

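View pics/b.png

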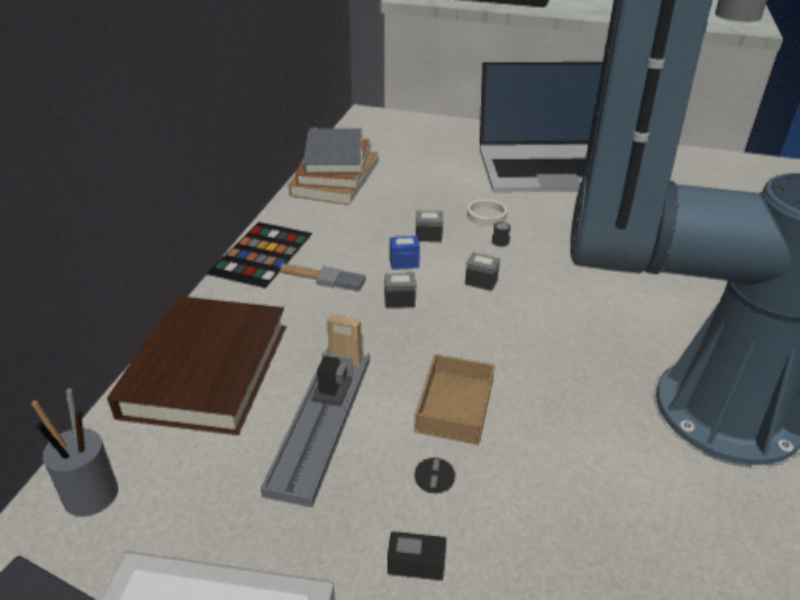

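Both views show the tray running away from its end plate. In `a.png` the marker is at (462,300), the follower at (482,280) and the bin at (395,265). The three dark boxes are at (385,357), (292,355) and (297,435), with the blue look-alike at (351,402).

```bash
cat > m.py <<'E'
from h import *
def comps(c,lo=.006,hi=.13,roi=(.2,.95,-.5,.5),amin=25):
    P=pts(c); X,Y,Z=P[...,0],P[...,1],P[...,2]
    m=((Z>lo)&(Z<hi)&(X>roi[0])&(X<roi[1])&(Y>roi[2])&(Y<roi[3])).astype(np.uint8)
    n,l,s,ce=cv2.connectedComponentsWithStats(m,connectivity=4)
    for i in range(1,n):
        if s[i,4]<amin: continue
        k=l==i; p=P[k]; zt=np.percentile(p[:,2],97); t=p[p[:,2]>zt-.008]
        r=cv2.minAreaRect(t[:,:2].astype(np.float32)*1000)
        print('px',ce[i].astype(int),s[i,4],'ztop %.3f'%zt,'rect c',np.round(r[0],0),'size',np.round(r[1],0),'ang %.0f'%r[2],'rgb',np.median(c['img'][k],0),'ext',np.round(p.min(0)[:2],3),np.round(p.max(0)[:2],3))
if __name__=='__main__':
    for n in ['scene','side']:
        c=dict(np.load('pics/%s0.npz'%n)); print(n); 
        P=pts(c); z=P[...,2]; print('table z med',np.nanmedian(z[np.abs(z)<.01]),np.nanstd(z[np.abs(z)<.006]))
        comps(c,.012)
E
python3 m.py
```

```text
scene
table z med -0.0009605906912424356 0.002417505402889819
px [351 134] 550 ztop 0.052 rect c [600. 493.] size [211.  29.] ang 5 rgb [90. 88. 86.] ext [0.492 0.468] [0.713 0.5  ]
px [297 130] 229 ztop 0.042 rect c [412. 398.] size [71. 47.] ang 5 rgb [45. 44. 42.] ext [0.371 0.366] [0.45  0.424]
px [417 168] 716 ztop 0.122 rect c [870. 418.] size [34. 42.] ang 49 rgb [56. 57. 57.] ext [0.836 0.374] [0.908 0.458]
px [252 169] 633 ztop 0.041 rect c [423. 111.] size [104. 146.] ang 1 rgb [76. 64. 51.] ext [0.37  0.038] [0.477 0.186]
px [305 185] 1064 ztop 0.099 rect c [620.  71.] size [24. 54.] ang 89 rgb [79. 76. 71.] ext [0.57  0.046] [0.657 0.36 ]
px [368 216] 4466 ztop 0.051 rect c [838. 147.] size [201. 268.] ang 7 rgb [58. 42. 35.] ext [0.724 0.007] [0.95  0.289]
px [186 226] 395 ztop 0.057 rect c [ 442. -231.] size [42. 59.] ang 83 rgb [81. 81. 78.] ext [ 0.411 -0.254] [ 0.473 -0.209]
px [245 227] 387 ztop 0.056 rect c [ 580. -125.] size [56. 46.] ang 21 rgb [83. 85. 82.] ext [ 0.547 -0.154] [ 0.612 -0.097]
px [224 257] 447 ztop 0.056 rect c [ 605. -251.] size [57. 43.] ang 23
[... 1668 characters left out ...]
0.049 rect c [836. 150.] size [203. 264.] ang 7 rgb [63. 40. 28.] ext [0.722 0.011] [0.949 0.292]
px [210 247] 1890 ztop 0.098 rect c [618.  76.] size [53. 22.] ang 2 rgb [98. 99. 88.] ext [0.568 0.054] [0.654 0.361]
px [290 253] 909 ztop 0.040 rect c [421. 115.] size [100. 144.] ang 1 rgb [117.  95.  70.] ext [0.37  0.043] [0.472 0.188]
px [ 50 299] 1818 ztop 0.121 rect c [869. 421.] size [36. 36.] ang 48 rgb [76. 78. 80.] ext [0.832 0.385] [0.906 0.458]
px [266 354] 906 ztop 0.041 rect c [410. 402.] size [71. 41.] ang 9 rgb [45. 44. 43.] ext [0.373 0.378] [0.447 0.427]
px [182 371] 532 ztop 0.051 rect c [572. 490.] size [165.  21.] ang 0 rgb [167. 166. 165.] ext [0.489 0.479] [0.654 0.5  ]
```

```bash
cat > go.py <<'E'
import sys
from h import *
# go.py x y z yaw(deg of tool x): prints shift (tool axes) and turn needed
o=ctrl.get_obs(); q=o['eef_rot']; A=R.from_quat([q[1],q[2],q[3],q[0]]).as_matrix()
a=list(map(float,sys.argv[1:5])); c,s=np.cos(np.radians(a[3])),np.sin(np.radians(a[3]))
B=np.array([[c,s,0],[s,-c,0],[0,0,-1.]])
print('shift',np.round(A.T@(np.array(a[:3])-o['eef_pos']),4),'turn',np.round(R.from_matrix(A.T@B).as_rotvec(degrees=True),1))
print('t %.2f'%o['time_s'],np.round(o['eef_pos'],4),'yaw %.1f'%np.degrees(np.arctan2(A[1,0],A[0,0])),'open %.3f'%o['opening'],'gf',o['grasp_force'],'wf',np.round(o['wrist_force'],1))
E
python3 go.py .6 .1 .35 90
```

```text
shift [ 0.6051 -0.5136 -0.0936] turn [ -0.1  -0.1 -74.8]
t 0.15 [ 0.151  -0.5544  0.2556] yaw 15.2 open 1.002 gf 0.0 wf [0.3 0.2 0.3]
```

Call:
servo_tool:
  series: "-1 0.606 -0.513 -0.095 0 0 -75;-1 0.606 -0.513 -0.095 0 0 -75;-1 0.606 -0.513 -0.095 0 0 -75;-1 0.606 -0.513 -0.095 0 0 -75;-1 0.606 -0.513 -0.095 0 0 -75;-1 0.606 -0.513 -0.095 0 0 -75;-1 0.606 -0.513 -0.095 0 0 -75;-1 0.606 -0.513 -0.095 0 0 -75;-1 0.606 -0.513 -0.095 0 0 -75;-1 0.606 -0.513 -0.095 0 0 -75;-1 0.606 -0.513 -0.095 0 0 -75;-1 0.606 -0.513 -0.095 0 0 -75"

```text
time_s: 1.15
eef_pos: [0.433, -0.1437, 0.316]
eef_rot: [0.0, 0.705, 0.71, 0.0]
wrist_force: [0.4, -0.1, -0.7]
opening: 1.002
grasp_force: 0.0
```

```bash
python3 go.py .6 .1 .35 90
```

```text
shift [ 0.2425  0.1688 -0.034 ] turn [0.  0.  0.4]
t 1.15 [ 0.433  -0.1437  0.316 ] yaw 90.4 open 1.002 gf 0.0 wf [ 0.4 -0.1 -0.7]
```

Call:
servo_tool:
  series: "-1 0.243 0.169 -0.034 0 0 0;-1 0.243 0.169 -0.034 0 0 0;-1 0.243 0.169 -0.034 0 0 0;-1 0.243 0.169 -0.034 0 0 0;-1 0.243 0.169 -0.034 0 0 0;-1 0.243 0.169 -0.034 0 0 0;-1 0.243 0.169 -0.034 0 0 0;-1 0.243 0.169 -0.034 0 0 0;-1 0.243 0.169 -0.034 0 0 0;-1 0.243 0.169 -0.034 0 0 0;-1 0.243 0.169 -0.034 0 0 0"

```text
time_s: 2.07
eef_pos: [0.5998, 0.0969, 0.3492]
eef_rot: [-0.0, 0.706, 0.708, -0.001]
wrist_force: [-0.8, 0.4, 0.1]
opening: 1.0
grasp_force: 0.0
```

```bash
python3 go.py .6 .1 .35 90
python3 - <<'E'
from m import *
c=cam('wrist'); save(c,'w1.png'); np.savez('pics/w1.npz',**c); P=pts(c); z=P[...,2]; print(np.nanmedian(z[np.abs(z)<.01]))
comps(c,.008)
k=(P[...,0]>.55)&(P[...,0]<.68)&(P[...,1]>.02)&(P[...,1]<.40)
for lo,hi in [(.008,.016),(.017,.024),(.057,.067),(.070,.080),(.09,.11)]:
    p=P[k&(z>lo)&(z<hi)]; 
    if len(p)>5:
        r=cv2.minAreaRect(p[:,:2].astype(np.float32)*1000); print(lo,len(p),np.round(r[0],1),np.round(r[1],1),round(r[2],1))
E
```

```text
shift [ 0.0031  0.0002 -0.0008] turn [-0.1  0.   0.2]
t 2.07 [0.5998 0.0969 0.3492] yaw 90.2 open 1.000 gf 0.0 wf [-0.8  0.4  0.1]
-0.0009806316916181612
px [264  90] 9219 ztop 0.099 rect c [618.  74.] size [51. 17.] ang 0 rgb [118. 120. 131.] ext [0.571 0.051] [0.654 0.313]
px [420 110] 26534 ztop 0.049 rect c [837. 149.] size [202. 260.] ang 7 rgb [75. 44. 29.] ext [0.722 0.009] [0.95  0.288]
px [132  41] 1083 ztop 0.011 rect c [421. 260.] size [56. 55.] ang 83 rgb [36. 35. 38.] ext [0.393 0.231] [0.449 0.288]
px [135 144] 2455 ztop 0.040 rect c [422. 114.] size [101. 140.] ang 1 rgb [89. 69. 47.] ext [0.371 0.043] [0.474 0.185]
px [242 280] 1159 ztop 0.054 rect c [ 578. -123.] size [56. 41.] ang 19 rgb [135. 136. 144.] ext [ 0.546 -0.15 ] [ 0.61  -0.096]
px [314 286] 1131 ztop 0.020 rect c [ 714. -148.] size [ 42. 109.] ang 88 rgb [115. 116. 125.] ext [ 0.659 -0.17 ] [ 0.768 -0.127]
px [176 321] 454 ztop 0.053 rect c [ 464. -214.] size [13. 27.] ang 41 rgb [22. 21. 23.] ext [ 0.418 -0.249] [ 0.471 -0.204]
px [259 322] 125 ztop 0.025 rect c [ 609. -225.] size [31.  8.] ang 8 rgb [ 18.  45. 108.] ext [ 0.58  -0.238] [ 0.627 -0.219]
0.008 5623 [615.8 183.8] [ 69.5 259.9] 2.3
0.017 1663 [613.6 183. ] [ 74. 257.] 2.5
0.057 164 [616.9 108.5] [ 49.3 108.6] 2.8
0.07 576 [617.  125.3] [50.5 86.9] 0.7
0.09 548 [618.2  74.1] [51.  17.7] 0.2
```

View pics/w1.png

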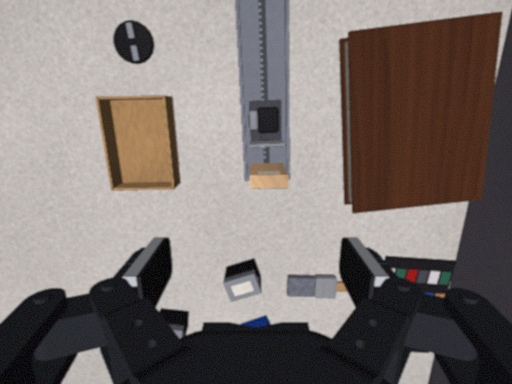

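The wrist image shows the tray with its follower (grip at (268,120), grey button at (253,120)) and the marker at (268,175). The bin is at (140,143) and the nearest box at (242,285).

Run:
```python
from m import *
c=dict(np.load('pics/w1.npz')); P=pts(c)
a=np.radians(2.4); o=np.array([.6136,.183])
d=P[...,:2]-o; X=d[...,0]*np.cos(a)+d[...,1]*np.sin(a); Y=-d[...,0]*np.sin(a)+d[...,1]*np.cos(a); Z=P[...,2]
k=(np.abs(X)<.045)
def q(v): return np.round(np.percentile(v,[1,10,50,90,99])*1000,1)
for n,lo,hi,y0,y1 in [('tray',.006,.03,-.2,.25),('endpl',.045,.085,-.2,-.118),('plate',.05,.067,-.1,-.02),('grip',.069,.08,-.095,0),('button',.03,.068,-.08,0),('marker',.09,.11,-.2,.0)]:
    m=k&(Z>lo)&(Z<hi)&(Y>y0)&(Y<y1); print(n,m.sum(), 'X',q(X[m]),'Y',q(Y[m]),'Z',q(Z[m])) if m.sum() else print(n,0)
v=np.arange(80,190,3)
for r in v: print(r,[(round(float(X[r,u])*1000),round(float(Y[r,u])*1000),round(float(Z[r,u])*1000)) for u in (253,268)])
```

```text
tray 7378 X [-36.3 -31.2  -0.3  31.2  36.1] Y [-111.6  -82.5   37.5  112.3  127.9] Z [ 9.1 10.  11.4 19.6 23.7]
endpl 10 X [-23.9 -22.7 -17.4 -12.  -10.8] Y [-131.5 -131.2 -129.8 -128.6 -128.6] Z [52.5 53.6 57.5 61.2 61.9]
plate 145 X [-24.3 -22.9  -4.3  19.2  23.9] Y [-100.   -67.1  -65.   -42.7  -27.7] Z [50.6 55.5 61.8 64.  66.9]
grip 586 X [-21.4 -11.7   0.4  12.5  15.4] Y [-47.3 -43.6 -30.7 -17.6 -14.4] Z [69.1 71.1 73.6 74.8 75.8]
button 329 X [-24.3 -21.6  -2.   14.6  23.4] Y [-67.6 -66.4 -63.8 -32.2 -19.3] Z [31.9 39.8 57.3 67.2 68. ]
marker 548 X [-25.4 -21.1  -0.1  21.1  25.2] Y [-118.3 -116.2 -108.4 -101.1 -100. ] Z [ 92.8  97.3  98.8  99.9 100.6]
80 [(-17, 25, 10), (6, 24, 11)]
83 [(-17, 21, 11), (6, 20, 10)]
86 [(-17, 17, 11), (6, 16, 10)]
89 [(-17, 13, 12), (6, 12, 10)]
92 [(-17, 8, 12), (5, 7, 11)]
95 [(-17, 4, 13), (5, 3, 13)]
98 [(-18, 0, 12), (5, -1, 11)]
101 [(-18, -5, 23), (5, -6, 23)]
104 [(-18, -9, 23), (4, -10, 23)]
107 [(-18, -14, 21), (2, -15, 71)]
110 [(-18, -18, 22), (2, -18, 75)]
113 [(-18, -21, 70), (2, -22, 74)]
116 [(-18, -25, 70), (2, -26, 74)]
119 [(-18, -29, 68), (2, -30, 73)]
122 [(-18, -33, 70), (2, -34, 74)]
125 [(-19, -37, 69), (2, -38, 73)]
128 [(-19, -41, 69), (1, -42, 74)]
131 [(-20, -49, 24), (1, -46, 74)]
134 [(-20, -53, 23), (3, -53, 40)]
137 [(-20, -58, 23), (2, -57, 43)]
140 [(-20, -62, 24), (3, -63, 24)]
143 [(-20, -64, 49), (2, -64, 55)]Traceback (most recent call last):
  File "<stdin>", line 10, in <module>
ValueError: cannot convert float NaN to integer
```

```bash
python3 go.py .6149 .152 .14 92.4
```

```text
shift [0.0554 0.0154 0.2094] turn [-0.   0.  -2.3]
t 2.12 [0.5998 0.0966 0.3494] yaw 90.1 open 1.002 gf 0.0 wf [-0.2  0.1 -0. ]
```

Call:
servo_tool:
  series: "-1 0.030 0.008 0.1 0 0 -2.2;-1 0.055 0.015 0.15 0 0 -2.2;-1 0.055 0.015 0.209 0 0 -2.2;-1 0.055 0.015 0.209 0 0 -2.2;-1 0.055 0.015 0.209 0 0 -2.2;-1 0.055 0.015 0.209 0 0 -2.2;-1 0.055 0.015 0.209 0 0 -2.2;-1 0.055 0.015 0.209 0 0 -2.2"

```text
time_s: 2.78
eef_pos: [0.6159, 0.1519, 0.1423]
eef_rot: [0.0, 0.692, 0.722, 0.0]
wrist_force: [-0.7, 1.0, 1.4]
opening: 1.003
grasp_force: 0.0
```

```bash
python3 go.py .6149 .152 .061 92.4
```

```text
shift [ 0.0001 -0.0011  0.0813] turn [ 0.1  0.  -0. ]
t 2.78 [0.6159 0.1519 0.1423] yaw 92.4 open 1.003 gf 0.0 wf [-0.7  1.   1.4]
```

Call:
servo_tool:
  series: "-1 0 -0.001 0.04 0 0 0;-1 0 -0.001 0.07 0 0 0;-1 0 -0.001 0.08 0 0 0;-1 0 -0.001 0.08 0 0 0;1 0 -0.001 0.08 0 0 0;1 0 -0.001 0.08 0 0 0;1 0 -0.001 0.08 0 0 0;1 0 -0.001 0.08 0 0 0;1 0 -0.001 0.08 0 0 0;1 0 -0.001 0.08 0 0 0;1 0 -0.001 0.08 0 0 0;1 0 -0.001 0.08 0 0 0"

```text
time_s: 3.78
eef_pos: [0.6147, 0.1532, 0.0631]
eef_rot: [0.0, 0.692, 0.722, 0.0]
wrist_force: [-0.9, 0.9, 8.0]
opening: 0.355
grasp_force: 62.5
```

```bash
python3 go.py .6149 .152 .061 92.4
```

```text
shift [-0.0012  0.0001  0.0021] turn [ 0. -0. -0.]
t 3.78 [0.6147 0.1532 0.0631] yaw 92.4 open 0.355 gf 62.530224323272705 wf [-0.9  0.9  8. ]
```

Call:
servo_tool:
  series: "1 0.015 0 0 0 0 0;1 0.03 0 0 0 0 0;1 0.045 0 0 0 0 0;1 0.06 0 0 0 0 0;1 0.075 0 0 0 0 0;1 0.09 0 0 0 0 0;1 0.105 0 0 0 0 0;1 0.12 0 0 0 0 0;1 0.135 0 0 0 0 0;1 0.14 0 0 0 0 0;1 0.14 0 0 0 0 0;1 0.14 0 0 0 0 0"

```text
time_s: 4.78
eef_pos: [0.6086, 0.294, 0.0631]
eef_rot: [-0.0, 0.692, 0.722, 0.001]
wrist_force: [-1.9, 1.1, 7.8]
opening: 0.354
grasp_force: 62.7
```

```bash
python3 go.py .6149 .152 .061 92.4
```

```text
shift [-0.1421  0.0003  0.0019] turn [ 0.  -0.1  0. ]
t 4.78 [0.6086 0.294  0.0631] yaw 92.4 open 0.354 gf 62.66005039215088 wf [-1.9  1.1  7.8]
```

Call:
servo_tool:
  series: "-1 0 0 0 0 0 0;-1 0 0 0 0 0 0;-1 0 0 0 0 0 0;-1 0 0 0 0 0 0;-1 0 0 0 0 0 0;-1 0 0 -0.03 0 0 0;-1 0 0 -0.06 0 0 0;-1 0 0 -0.1 0 0 0;-1 -0.03 0 -0.11 0 0 0;-1 -0.07 0 -0.11 0 0 0;-1 -0.11 0 -0.11 0 0 0;-1 -0.12 0 -0.11 0 0 0"

```text
time_s: 5.78
eef_pos: [0.6142, 0.1679, 0.1714]
eef_rot: [0.001, 0.693, 0.721, -0.0]
wrist_force: [-0.4, 0.1, -1.1]
opening: 1.0
grasp_force: 0.0
```

```bash
python3 go.py .6182 .0741 .16 92.4
python3 - <<'E'
from m import *
c=cam('wrist'); save(c,'w2.png'); np.savez('pics/w2.npz',**c); P=pts(c)
a=np.radians(2.4); o=np.array([.6136,.183])
d=P[...,:2]-o; X=d[...,0]*np.cos(a)+d[...,1]*np.sin(a); Y=-d[...,0]*np.sin(a)+d[...,1]*np.cos(a); Z=P[...,2]
k=(np.abs(X)<.045)
def q(v): return np.round(np.percentile(v,[1,10,50,90,99])*1000,1)
for n,lo,hi,y0,y1 in [('marker',.09,.11,-.2,.0),('floor',.006,.017,-.13,.0),('endpl',.04,.085,-.2,-.12),('grip',.069,.08,.0,.2),('plate',.04,.067,.03,.1),('tray',.006,.03,-.2,.25)]:
    m=k&(Z>lo)&(Z<hi)&(Y>y0)&(Y<y1); print(n,m.sum(), 'X',q(X[m]),'Y',q(Y[m]),'Z',q(Z[m])) if m.sum() else print(n,0)
E
```

```text
shift [-0.0939  0.0003  0.0116] turn [ 0.1  0.1 -0.1]
t 5.78 [0.6142 0.1679 0.1714] yaw 92.3 open 1.000 gf 0.0 wf [-0.4  0.1 -1.1]
marker 1205 X [-25.4 -20.3  -0.4  19.6  25.2] Y [-113.  -109.6 -102.3 -100.1  -99.4] Z [ 90.3  92.5  98.5  99.5 100.1]
floor 6052 X [-32.1 -27.2  -0.1  26.7  31.8] Y [-115.9  -94.9  -49.5   -9.2   -0.9] Z [ 9.5 10.2 11.  12.  16. ]
endpl 0
grip 2289 X [-17.5 -11.    0.5  12.4  15.3] Y [ 92.9  95.8 108.7 120.5 123.3] Z [69.1 71.6 73.7 74.7 75.5]
plate 1095 X [-24.2 -16.6   0.4  14.5  23.4] Y [72.7 72.9 80.7 92.9 97.3] Z [40.2 41.3 56.9 62.5 66.6]
tray 17314 X [-36.5 -32.1   0.   31.6  36. ] Y [-114.4  -85.4   15.6  104.7  140.1] Z [ 9.5 10.2 11.4 19.6 24.5]
```

View pics/w2.png

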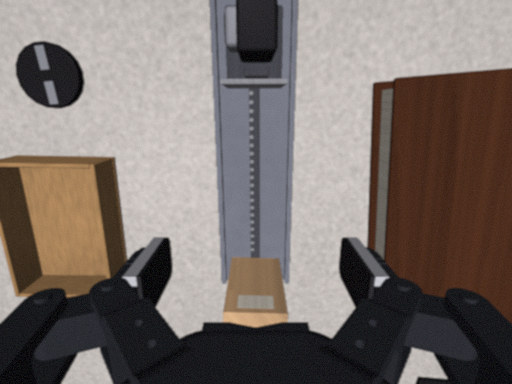

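The follower now stands well back with its plate at (253,82). The marker is upright in the tray at (256,295).

Call:
servo_tool:
  series: "-1 -0.04 0 0 0 0 0;-1 -0.08 0 0 0 0 0;-1 -0.094 0 0 0 0 0;-1 -0.094 0 0.03 0 0 0;-1 -0.094 0 0.06 0 0 0;-1 -0.094 0 0.09 0 0 0;-1 -0.094 0 0.09 0 0 0;1 -0.094 0 0.09 0 0 0;1 -0.094 0 0.09 0 0 0;1 -0.094 0 0.09 0 0 0;1 -0.094 0 0.09 0 0 0;1 -0.094 0 0.09 0 0 0"

```text
time_s: 6.83
eef_pos: [0.6193, 0.0791, 0.0835]
eef_rot: [0.002, 0.692, 0.722, 0.002]
wrist_force: [-0.2, 0.5, 7.1]
opening: 0.601
grasp_force: 62.6
```

```bash
python3 go.py .6182 .0741 .16 92.4; python3 go.py .422 .113 .16 91
```

```text
shift [-0.005  -0.0009 -0.0765] turn [0.3 0.  0. ]
t 6.83 [0.6193 0.0791 0.0835] yaw 92.4 open 0.601 gf 62.57787823677063 wf [-0.2  0.5  7.1]
shift [ 0.0422 -0.1953 -0.0775] turn [0.3 0.  1.4]
t 6.83 [0.6193 0.0791 0.0835] yaw 92.4 open 0.601 gf 62.57787823677063 wf [-0.2  0.5  7.1]
```

Call:
servo_tool:
  series: "1 0 0 -0.03 0 0 0;1 0 0 -0.06 0 0 0;1 0 0 -0.08 0 0 0;1 0.005 -0.03 -0.08 0 0 0;1 0.012 -0.06 -0.08 0 0 0;1 0.02 -0.09 -0.08 0 0 0;1 0.03 -0.12 -0.08 0 0 0;1 0.04 -0.15 -0.08 0 0 0;1 0.042 -0.18 -0.08 0 0 1.4;1 0.042 -0.195 -0.08 0 0 1.4;1 0.042 -0.195 -0.08 0 0 1.4;1 0.042 -0.195 -0.08 0 0 1.4"

```text
time_s: 7.83
eef_pos: [0.4211, 0.1128, 0.1617]
eef_rot: [0.001, 0.701, 0.714, 0.001]
wrist_force: [0.3, -0.4, -1.3]
opening: 0.601
grasp_force: 62.8
```

```bash
python3 go.py .422 .113 .0755 91
```

```text
shift [0.0002 0.0007 0.0862] turn [0.2 0.  0. ]
t 7.83 [0.4211 0.1128 0.1617] yaw 91.0 open 0.601 gf 62.765986919403076 wf [ 0.3 -0.4 -1.3]
```

Call:
servo_tool:
  series: "1 0 0 0.025 0 0 0;1 0 0 0.05 0 0 0;1 0 0 0.07 0 0 0;1 0 0 0.08 0 0 0;1 0 0 0.085 0 0 0;1 0 0 0.085 0 0 0;1 0 0 0.085 0 0 0;1 0 0 0.085 0 0 0"

```text
time_s: 8.5
eef_pos: [0.4221, 0.1126, 0.0765]
eef_rot: [0.001, 0.701, 0.713, 0.001]
wrist_force: [-0.1, 1.1, 0.0]
opening: 0.599
grasp_force: 62.8
```

Call:
servo_tool:
  series: "1 0 0 0.001 0 0 0;1 0 0 0.001 0 0 0;-0.2 0 0 0.001 0 0 0;-0.4 0 0 0.001 0 0 0;-0.6 0 0 0.001 0 0 0;-0.8 0 0 0.001 0 0 0;-1 0 0 0.001 0 0 0;-1 0 0 0.001 0 0 0;-1 0 0 -0.02 0 0 0;-1 0 0 -0.05 0 0 0;-1 0 0 -0.09 0 0 0;-1 0 0 -0.13 0 0 0"

```text
time_s: 9.5
eef_pos: [0.4196, 0.1127, 0.2063]
eef_rot: [-0.001, 0.701, 0.713, -0.001]
wrist_force: [0.4, 0.1, 0.6]
opening: 1.002
grasp_force: 0.0
```

```bash
python3 go.py .56 -.13 .30 110
```

```text
shift [-0.2451  0.1358 -0.0941] turn [ -0.2  -0.  -19. ]
t 9.50 [0.4196 0.1127 0.2063] yaw 91.0 open 1.002 gf 0.0 wf [0.4 0.1 0.6]
```

Call:
servo_tool:
  series: "-1 -0.245 0.136 -0.094 0 0 -19;-1 -0.245 0.136 -0.094 0 0 -19;-1 -0.245 0.136 -0.094 0 0 -19;-1 -0.245 0.136 -0.094 0 0 -19;-1 -0.245 0.136 -0.094 0 0 -19;-1 -0.245 0.136 -0.094 0 0 -19;-1 -0.245 0.136 -0.094 0 0 -19;-1 -0.245 0.136 -0.094 0 0 -19;-1 -0.245 0.136 -0.094 0 0 -19;-1 -0.245 0.136 -0.094 0 0 -19"

```text
time_s: 10.33
eef_pos: [0.5607, -0.1297, 0.2988]
eef_rot: [-0.001, 0.574, 0.819, 0.0]
wrist_force: [-0.7, 0.8, -0.5]
opening: 1.004
grasp_force: 0.0
```

```bash
python3 - <<'E'
from m import *
c=cam('wrist'); save(c,'w3.png'); comps(c,.012,roi=(.35,.8,-.5,.2))
s=cam('scene'); print('scene'); comps(s,.012,roi=(.35,.7,-.45,.2)); save(s,'s3.png')
E
python3 go.py .5785 -.1225 .12 110
```

```text
px [233   1] 43 ztop 0.026 rect c [468.  45.] size [11.  2.] ang 11 rgb [51. 38. 24.] ext [0.457 0.044] [0.473 0.049]
px [327  15] 158 ztop 0.020 rect c [584.  71.] size [ 6. 37.] ang 2 rgb [ 93.  94. 104.] ext [0.581 0.052] [0.588 0.089]
px [361  31] 992 ztop 0.062 rect c [619.  55.] size [49.  6.] ang 3 rgb [86.5 77.  64. ] ext [0.593 0.051] [0.656 0.113]
px [475  59] 6211 ztop 0.048 rect c [773.  78.] size [ 58. 135.] ang 7 rgb [56. 32. 21.] ext [0.737 0.008] [0.8   0.149]
px [269 162] 1450 ztop 0.054 rect c [ 578. -124.] size [56. 40.] ang 18 rgb [114. 115. 122.] ext [ 0.546 -0.15 ] [ 0.61  -0.096]
px [151 198] 1671 ztop 0.054 rect c [ 441. -228.] size [41. 56.] ang 83 rgb [110. 112. 119.] ext [ 0.412 -0.251] [ 0.471 -0.205]
px [349 206] 1947 ztop 0.020 rect c [ 729. -149.] size [141.  42.] ang 0 rgb [110. 103. 100.] ext [ 0.659 -0.17 ] [ 0.8   -0.128]
px [254 246] 1411 ztop 0.054 rect c [ 603. -249.] size [56. 40.] ang 23 rgb [ 30.  74. 168.] ext [ 0.571 -0.276] [ 0.636 -0.221]
px [216 302] 1370 ztop 0.054 rect c [ 579. -361.] size [56. 41.] ang 14 rgb [107. 108. 115.] ext [ 0.5
[... 711 characters left out ...]
rgb [84. 85. 82.] ext [ 0.546 -0.154] [ 0.613 -0.098]
px [224 257] 444 ztop 0.056 rect c [ 605. -250.] size [57. 45.] ang 24 rgb [ 62.5  75.5 107. ] ext [ 0.574 -0.28 ] [ 0.639 -0.219]
px [267 252] 148 ztop 0.021 rect c [ 680. -148.] size [40. 41.] ang 1 rgb [85.  88.  91.5] ext [ 0.66  -0.169] [ 0.7   -0.128]
px [142 259] 191 ztop 0.042 rect c [ 427. -387.] size [33. 36.] ang 49 rgb [68. 68. 67.] ext [ 0.41  -0.407] [ 0.449 -0.37 ]
px [189 278] 508 ztop 0.056 rect c [ 581. -363.] size [57. 43.] ang 14 rgb [89.5 90.  86. ] ext [ 0.549 -0.389] [ 0.613 -0.336]
shift [-0.0012  0.0195  0.1786] turn [-0.1 -0.1  0.1]
t 10.43 [ 0.5601 -0.1283  0.2986] yaw 110.1 open 1.001 gf 0.0 wf [ 0.2  0.3 -0.4]
```

View pics/w3.png

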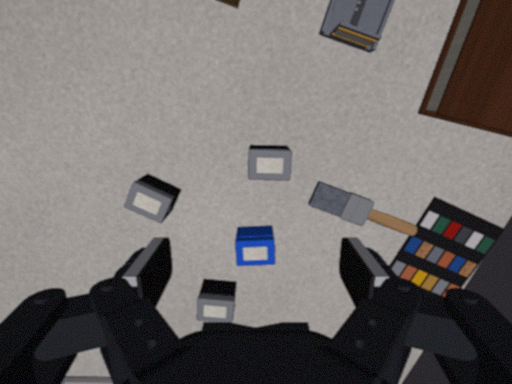

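View pics/s3.png

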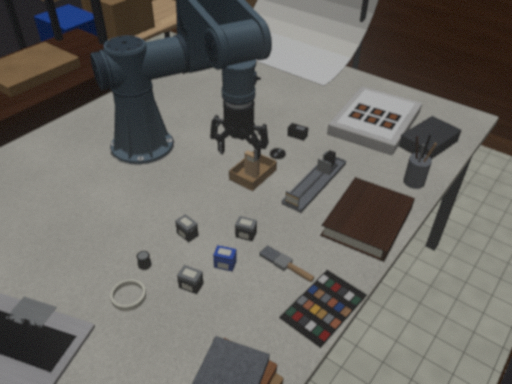

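The wrist picture shows the three dark boxes at (269,162), (151,198) and (216,302), with the blue one at (254,246). The scene picture shows the marker standing in the bin at (252,165).

Call:
servo_tool:
  series: "-1 -0.002 0.019 0.04 0 0 3;-1 -0.002 0.019 0.08 0 0 3;-1 -0.002 0.019 0.12 0 0 3;-1 -0.002 0.019 0.16 0 0 3;-1 -0.002 0.019 0.2 0 0 3;-1 -0.002 0.019 0.23 0 0 3;-1 -0.002 0.019 0.25 0 0 3;-1 -0.002 0.019 0.258 0 0 3;-1 -0.002 0.019 0.258 0 0 3;-1 -0.002 0.019 0.258 0 0 3"

```text
time_s: 11.27
eef_pos: [0.5798, -0.1244, 0.0424]
eef_rot: [0.0, 0.594, 0.804, 0.0]
wrist_force: [-0.3, 0.3, 1.2]
opening: 0.999
grasp_force: 0.0
```

Call:
servo_tool:
  series: "1 0 0 0 0 0 0;1 0 0 0 0 0 0;1 0 0 0 0 0 0;1 0 0 0 0 0 0;1 0 0 0 0 0 0;1 0 0 0 0 0 0"

```text
time_s: 11.77
eef_pos: [0.5812, -0.1258, 0.0439]
eef_rot: [0.002, 0.595, 0.804, 0.0]
wrist_force: [-0.6, 0.4, 7.3]
opening: 0.644
grasp_force: 64.6
```

```bash
python3 go.py .6182 .0785 .13 92.4
```

```text
shift [ 0.1843  0.0955 -0.0862] turn [ 0.2  0.1 14.6]
t 11.77 [ 0.5812 -0.1258  0.0439] yaw 107.0 open 0.644 gf 64.64572191238403 wf [-0.6  0.4  7.3]
```

Call:
servo_tool:
  series: "1 0 0 -0.03 0 0 0;1 0 0 -0.06 0 0 0;1 0 0 -0.09 0 0 0;1 0.03 0.02 -0.1 0 0 3;1 0.06 0.035 -0.1 0 0 6;1 0.09 0.05 -0.1 0 0 9;1 0.12 0.065 -0.1 0 0 12;1 0.15 0.08 -0.1 0 0 14.6;1 0.175 0.093 -0.1 0 0 14.6;1 0.184 0.0955 -0.1 0 0 14.6;1 0.184 0.0955 -0.1 0 0 14.6;1 0.184 0.0955 -0.1 0 0 14.6"

```text
time_s: 12.77
eef_pos: [0.6169, 0.0785, 0.1418]
eef_rot: [0.0, 0.691, 0.722, -0.0]
wrist_force: [-0.7, -0.5, -1.8]
opening: 0.65
grasp_force: 64.2
```

```bash
cat > held.py <<'E'
from m import *
# held box: its top's centre, in tool axes from the TCP, and end plate / row in tray frame
def held(c,name=None):
    o=ctrl.get_obs(); q=o['eef_rot']; A=R.from_quat([q[1],q[2],q[3],q[0]]).as_matrix()
    P=pts(c); T=(P-o['eef_pos'])@A
    k=(np.abs(T[...,0])<.035)&(np.abs(T[...,1])<.029)&(T[...,2]>-.03)&(T[...,2]<.03)
    zt=np.percentile(T[k][:,2],[3,20]); t=T[k&(T[...,2]<zt[0]+.006)&(T[...,2]>zt[0]-.006)]
    print('held n',k.sum(),'top z rel',np.round(zt*1000,1)); 
    r=cv2.minAreaRect(t[:,:2].astype(np.float32)*1000); print('rect',np.round(r[0],1),np.round(r[1],1),round(r[2],1),'x pct',np.round(np.percentile(t[:,0],[1,5,50,95,99])*1000,1),'y',np.round(np.percentile(t[:,1],[2,98])*1000,1))
def trayfr(P):
    a=np.radians(2.4); d=P[...,:2]-np.array([.6136,.183])
    return d[...,0]*np.cos(a)+d[...,1]*np.sin(a), -d[...,0]*np.sin(a)+d[...,1]*np.cos(a), P[...,2]
if __name__=='__main__':
    import sys
    c=cam('wrist'); save(c,sys.argv[1]); held(c)
    o=ctrl.get_obs(); X,Y,Z=trayfr(np.array(o['eef_pos'])); print('tcp in tray',np.round([X*1000,Y*1000,Z*1000],1),'open',o['opening'],'gf',o['grasp_force'],'t',o['time_s'],'z',o['eef_pos'][2])
E
python3 held.py w4.png; python3 go.py .6182 .0785 .13 92.4
```

```text
held n 14381 top z rel [-13.7  -9.6]
rect [3.7 0. ] [58.  40.8] 89.6 x pct [-15.3 -13.2   5.3  21.7  23. ] y [-27.5  27.8]
tcp in tray [  -1.1 -105.4  141.8] open 0.6420640123808689 gf 64.20597553253174 t 12.8167 z 0.14177539992829324
shift [0.0008 0.0013 0.0118] turn [-0.  0.  0.]
t 12.82 [0.617  0.0777 0.1418] yaw 92.4 open 0.642 gf 64.20597553253174 wf [ 0.6  0.1 -1.4]
```

View pics/w4.png

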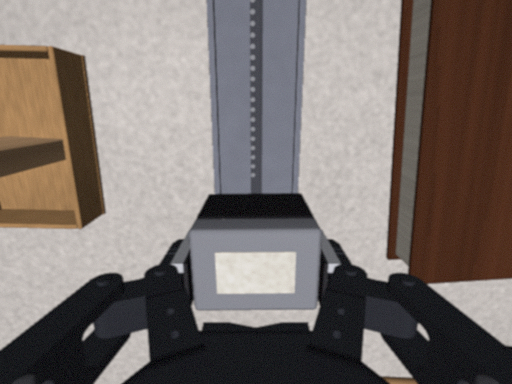

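The box is held square, with its lid at (255,270) centred between the fingers and about 4 mm ahead of the TCP. The marker in the bin at (35,155) is seen from above.

Call:
servo_tool:
  series: "1 0 0.001 0.025 0 0 0;1 0 0.001 0.05 0 0 0;1 0 0.001 0.065 0 0 0;1 0 0.001 0.075 0 0 0;1 0 0.001 0.08 0 0 0;1 0 0.001 0.084 0 0 0;1 0 0.001 0.084 0 0 0;1 0 0.001 0.084 0 0 0"

```text
time_s: 13.48
eef_pos: [0.6188, 0.0783, 0.0586]
eef_rot: [0.001, 0.692, 0.722, 0.0]
wrist_force: [0.1, 0.6, -0.8]
opening: 0.649
grasp_force: 64.2
```

Call:
servo_tool:
  series: "1 0 0 0.002 0 0 0;1 0 0 0.002 0 0 0;0 0 0 0.002 0 0 0;-0.2 0 0 0.002 0 0 0;-0.4 0 0 0.002 0 0 0;-0.7 0 0 0.002 0 0 0;-1 0 0 0.002 0 0 0;-1 0 0 0.002 0 0 0;-1 0 0 0.002 0 0 0;-1 0 0 -0.02 0 0 0;-1 0 0 -0.06 0 0 0;-1 0 0 -0.1 0 0 0"

```text
time_s: 14.48
eef_pos: [0.6165, 0.0788, 0.1569]
eef_rot: [-0.002, 0.692, 0.722, -0.001]
wrist_force: [2.2, 0.0, -0.4]
opening: 0.999
grasp_force: 0.0
```

```bash
python3 go.py .441 -.2285 .2 83
```

```text
shift [-0.2996 -0.1885 -0.0424] turn [-0.3 -0.   9.4]
t 14.48 [0.6165 0.0788 0.1569] yaw 92.4 open 0.999 gf 0.0 wf [ 2.2  0.  -0.4]
```

Call:
servo_tool:
  series: "-1 -0.01 0 -0.04 0 0 0;-1 -0.3 -0.188 -0.042 0 0 9.4;-1 -0.3 -0.188 -0.042 0 0 9.4;-1 -0.3 -0.188 -0.042 0 0 9.4;-1 -0.3 -0.188 -0.042 0 0 9.4;-1 -0.3 -0.188 -0.042 0 0 9.4;-1 -0.3 -0.188 -0.042 0 0 9.4;-1 -0.3 -0.188 -0.042 0 0 9.4;-1 -0.3 -0.188 -0.042 0 0 9.4;-1 -0.3 -0.188 -0.042 0 0 9.4;-1 -0.3 -0.188 -0.042 0 0 9.4;-1 -0.3 -0.188 -0.042 0 0 9.4"

```text
time_s: 15.48
eef_pos: [0.4429, -0.2293, 0.1998]
eef_rot: [-0.0, 0.75, 0.662, 0.0]
wrist_force: [0.4, 0.5, 0.2]
opening: 0.999
grasp_force: 0.0
```

```bash
python3 - <<'E'
from m import *
c=cam('wrist'); comps(c,.02,.075,roi=(.35,.7,-.42,-.1))
E
python3 go.py .441 -.2285 .04 83
```

```text
px [416 180] 3337 ztop 0.054 rect c [ 603. -249.] size [56. 40.] ang 23 rgb [ 27.  72. 165.] ext [ 0.571 -0.277] [ 0.636 -0.221]
px [253 180] 2628 ztop 0.054 rect c [ 441. -228.] size [40. 56.] ang 83 rgb [111. 112. 119.] ext [ 0.412 -0.251] [ 0.471 -0.206]
px [404 267] 782 ztop 0.054 rect c [ 600. -350.] size [22. 45.] ang 50 rgb [67.  67.  70.5] ext [ 0.577 -0.372] [ 0.61  -0.336]
px [259 308] 818 ztop 0.040 rect c [ 428. -387.] size [36. 34.] ang 83 rgb [81.  78.5 80.5] ext [ 0.411 -0.405] [ 0.445 -0.369]
shift [-0.0004 -0.0023  0.1597] turn [ 0. -0. -0.]
t 15.53 [ 0.4433 -0.2285  0.1997] yaw 83.0 open 1.000 gf 0.0 wf [ 0.5  0.7 -0.1]
```

Call:
servo_tool:
  series: "-1 0.001 -0.002 0.04 0 0 0;-1 0.001 -0.002 0.08 0 0 0;-1 0.001 -0.002 0.12 0 0 0;-1 0.001 -0.002 0.145 0 0 0;-1 0.001 -0.002 0.157 0 0 0;-1 0.001 -0.002 0.157 0 0 0;1 0.001 -0.002 0.157 0 0 0;1 0.001 -0.002 0.157 0 0 0;1 0.001 -0.002 0.157 0 0 0;1 0.001 -0.002 0.157 0 0 0;1 0.001 -0.002 0.157 0 0 0;1 0.001 -0.002 0.157 0 0 0"

```text
time_s: 16.53
eef_pos: [0.4425, -0.2284, 0.0444]
eef_rot: [0.002, 0.749, 0.663, 0.001]
wrist_force: [1.5, 2.1, 6.0]
opening: 0.648
grasp_force: 64.8
```

```bash
python3 go.py .6163 .117 .15 92.4
```

```text
shift [ 0.3638  0.1309 -0.1057] turn [ 0.2  0.1 -9.4]
t 16.53 [ 0.4425 -0.2284  0.0444] yaw 83.0 open 0.648 gf 64.79571461677551 wf [1.5 2.1 6. ]
```

Call:
servo_tool:
  series: "1 0 0 -0.04 0 0 0;1 0 0 -0.08 0 0 0;1 0.03 0.01 -0.11 0 0 0;1 0.065 0.023 -0.11 0 0 -2;1 0.1 0.036 -0.11 0 0 -4;1 0.14 0.05 -0.11 0 0 -6;1 0.18 0.065 -0.11 0 0 -9.4;1 0.22 0.08 -0.11 0 0 -9.4;1 0.26 0.094 -0.11 0 0 -9.4;1 0.3 0.108 -0.11 0 0 -9.4;1 0.335 0.12 -0.11 0 0 -9.4;1 0.367 0.131 -0.11 0 0 -9.4"

```text
time_s: 17.53
eef_pos: [0.6163, 0.1236, 0.1531]
eef_rot: [0.0, 0.692, 0.722, 0.0]
wrist_force: [-0.1, -1.4, -1.2]
opening: 0.649
grasp_force: 64.8
```

Call:
servo_tool:
  series: "1 0 0 0 0 0 0;1 0 0 0 0 0 0;1 0 0 0 0 0 0"

```text
time_s: 17.78
eef_pos: [0.6152, 0.1205, 0.1525]
eef_rot: [-0.0, 0.692, 0.722, -0.0]
wrist_force: [-0.1, 0.8, -2.0]
opening: 0.647
grasp_force: 64.7
```

```bash
cat > row.py <<'E'
from held import *
def q(v): return np.round(np.percentile(v,[2,10,50,90,98])*1000,1)
def row(n,lo=.058,hi=.071,y0=-.2,y1=.2):
    X,Y,Z=trayfr(pts(cam(n))); m=(np.abs(X)<.045)&(Z>lo)&(Z<hi)&(Y>y0)&(Y<y1); print(n,m.sum(),'X',q(X[m]),'Y',q(Y[m]),'Z',q(Z[m]))
    h,e=np.histogram(Y[m]*1000,np.arange(-140,150,4)); print([(int(b),int(a)) for a,b in zip(h,e) if a])
if __name__=='__main__': row('side')
E
python3 held.py w5.png; python3 row.py; python3 go.py .6162 .120 .15 92.4
```

```text
held n 14164 top z rel [-13.7  -9. ]
rect [ 0.2 -0. ] [58.  39.7] 90.0 x pct [-18.9 -16.8   1.7  17.4  19. ] y [-27.4  27.9]
tcp in tray [ -1.1 -63.1 152.5] open 0.6473484120841929 gf 64.74028587341309 t 17.8333 z 0.15249709790713983
side 323 X [-27.3 -23.3 -12.2  14.8  23.7] Y [-117.5 -104.7   74.   127.3  128.4] Z [58.3 59.2 63.8 68.3 70.1]
[(-128, 4), (-124, 1), (-120, 3), (-116, 11), (-112, 7), (-108, 8), (-104, 6), (-100, 5), (-96, 8), (-92, 20), (-88, 27), (-84, 42), (-80, 17), (72, 13), (76, 36), (80, 2), (92, 1), (96, 2), (100, 7), (104, 11), (108, 6), (112, 8), (116, 10), (120, 15), (124, 38), (128, 15)]
shift [0.0004 0.0011 0.0026] turn [-0.  0. -0.]
t 17.88 [0.6152 0.1195 0.1526] yaw 92.4 open 0.643 gf 64.73966717720032 wf [-0.8 -0.3 -1.5]
```

Call:
servo_tool:
  series: "1 0.004 0.001 0.03 0 0 0;1 0.004 0.001 0.055 0 0 0;1 0.004 0.001 0.07 0 0 0;1 0.004 0.001 0.08 0 0 0;1 0.004 0.001 0.09 0 0 0;1 0.004 0.001 0.095 0 0 0;1 0.004 0.001 0.095 0 0 0;1 0.004 0.001 0.095 0 0 0"

```text
time_s: 18.55
eef_pos: [0.6172, 0.1244, 0.0585]
eef_rot: [0.0, 0.692, 0.722, 0.0]
wrist_force: [0.8, 0.4, -1.3]
opening: 0.645
grasp_force: 64.7
```

Call:
servo_tool:
  series: "1 0 0 0.002 0 0 0;1 0 0 0.002 0 0 0;0 0 0 0.002 0 0 0;-0.2 0 0 0.002 0 0 0;-0.4 0 0 0.002 0 0 0;-0.7 0 0 0.002 0 0 0;-1 0 0 0.002 0 0 0;-1 0 0 0.002 0 0 0;-1 0 0 0.002 0 0 0;-1 0 0 -0.02 0 0 0;-1 0 0 -0.06 0 0 0;-1 0 0 -0.1 0 0 0"

```text
time_s: 19.55
eef_pos: [0.6149, 0.1246, 0.1568]
eef_rot: [-0.002, 0.692, 0.722, -0.002]
wrist_force: [1.9, 0.3, -0.3]
opening: 0.998
grasp_force: 0.0
```

```bash
python3 row.py; python3 go.py .58 -.362 .22 104
```

```text
side 723 X [-27.3 -22.3  -3.4  20.7  26.2] Y [-124.4 -109.5  -61.9  119.1  127.9] Z [58.6 60.7 64.4 67.2 70.4]
[(-128, 16), (-124, 3), (-120, 18), (-116, 21), (-112, 25), (-108, 22), (-104, 22), (-100, 24), (-96, 29), (-92, 21), (-88, 28), (-84, 32), (-80, 13), (-76, 21), (-72, 28), (-68, 23), (-64, 24), (-60, 26), (-56, 27), (-52, 31), (-48, 25), (-44, 28), (-40, 45), (-36, 2), (72, 13), (76, 37), (80, 3), (100, 8), (104, 8), (108, 10), (112, 8), (116, 13), (120, 18), (124, 39), (128, 12)]
shift [-0.4848 -0.0607 -0.0527] turn [  0.6   0.1 -11.6]
t 19.60 [0.6205 0.125  0.1678] yaw 92.4 open 1.003 gf 0.0 wf [6.1 0.4 6.2]
```

Call:
servo_tool:
  series: "-1 -0.02 0 -0.05 0 0 0;-1 -0.485 -0.06 -0.053 0 0 -11.6;-1 -0.485 -0.06 -0.053 0 0 -11.6;-1 -0.485 -0.06 -0.053 0 0 -11.6;-1 -0.485 -0.06 -0.053 0 0 -11.6;-1 -0.485 -0.06 -0.053 0 0 -11.6;-1 -0.485 -0.06 -0.053 0 0 -11.6;-1 -0.485 -0.06 -0.053 0 0 -11.6;-1 -0.485 -0.06 -0.053 0 0 -11.6;-1 -0.485 -0.06 -0.053 0 0 -11.6;-1 -0.485 -0.06 -0.053 0 0 -11.6;-1 -0.485 -0.06 -0.053 0 0 -11.6"

```text
time_s: 20.6
eef_pos: [0.5781, -0.3472, 0.2102]
eef_rot: [0.0, 0.616, 0.788, 0.0]
wrist_force: [1.8, -0.5, 0.6]
opening: 0.999
grasp_force: 0.0
```

```bash
python3 - <<'E'
from m import *
c=cam('wrist'); comps(c,.02,.075,roi=(.35,.7,-.45,-.1))
E
python3 go.py .58 -.362 .22 104
```

```text
px [307  86] 2926 ztop 0.054 rect c [ 604. -249.] size [56. 40.] ang 23 rgb [ 57.  84. 169.] ext [ 0.571 -0.278] [ 0.636 -0.221]
px [109 178] 1052 ztop 0.041 rect c [ 428. -387.] size [35. 35.] ang 32 rgb [93. 92. 95.] ext [ 0.41  -0.404] [ 0.446 -0.369]
px [253 191] 2385 ztop 0.054 rect c [ 579. -362.] size [56. 40.] ang 14 rgb [109. 110. 117.] ext [ 0.548 -0.386] [ 0.611 -0.336]
shift [-0.0071  0.0019 -0.0093] turn [-0.   0.3 -0.3]
t 20.65 [ 0.5765 -0.3556  0.2106] yaw 103.7 open 1.004 gf 0.0 wf [-3.2 -3.9  0.7]
```

Call:
servo_tool:
  series: "-1 0 0 0 0 0 0;-1 0 0 0 0 0 0"

```text
time_s: 20.82
eef_pos: [0.5781, -0.3458, 0.2096]
eef_rot: [-0.0, 0.616, 0.788, 0.0]
wrist_force: [0.1, 0.0, 0.2]
opening: 1.004
grasp_force: 0.0
```

```bash
python3 go.py .579 -.362 .04 104
```

```text
shift [-0.0161 -0.003   0.1696] turn [-0.  -0.1 -0.1]
t 20.82 [ 0.5781 -0.3458  0.2096] yaw 103.9 open 1.004 gf 0.0 wf [0.1 0.  0.2]
```

Call:
servo_tool:
  series: "-1 -0.016 -0.003 0.03 0 0 0;-1 -0.016 -0.003 0.07 0 0 0;-1 -0.016 -0.003 0.11 0 0 0;-1 -0.016 -0.003 0.14 0 0 0;-1 -0.016 -0.003 0.167 0 0 0;-1 -0.016 -0.003 0.167 0 0 0;1 -0.016 -0.003 0.167 0 0 0;1 -0.016 -0.003 0.167 0 0 0;1 -0.016 -0.003 0.167 0 0 0;1 -0.016 -0.003 0.167 0 0 0;1 -0.016 -0.003 0.167 0 0 0;1 -0.016 -0.003 0.167 0 0 0"

```text
time_s: 21.82
eef_pos: [0.5813, -0.3625, 0.0465]
eef_rot: [0.003, 0.615, 0.788, 0.0]
wrist_force: [0.6, 0.6, 6.7]
opening: 0.643
grasp_force: 65.6
```

```bash
python3 go.py .6142 .168 .16 92.4
```

```text
shift [ 0.5062  0.1609 -0.115 ] turn [ 0.2  0.2 11.6]
t 21.82 [ 0.5813 -0.3625  0.0465] yaw 104.0 open 0.643 gf 65.6014609336853 wf [0.6 0.6 6.7]
```

Call:
servo_tool:
  series: "1 0 0 -0.04 0 0 0;1 0 0 -0.08 0 0 0;1 0 0 -0.115 0 0 0;1 0.033 0.01 -0.115 0 0 1;1 0.066 0.021 -0.115 0 0 3;1 0.1 0.032 -0.115 0 0 5;1 0.133 0.042 -0.115 0 0 7;1 0.166 0.053 -0.115 0 0 9;1 0.2 0.064 -0.115 0 0 11.6;1 0.233 0.074 -0.115 0 0 11.6;1 0.266 0.085 -0.115 0 0 11.6;1 0.3 0.096 -0.115 0 0 11.6"

```text
time_s: 22.82
eef_pos: [0.6, -0.0456, 0.1593]
eef_rot: [0.001, 0.692, 0.722, 0.0]
wrist_force: [1.4, 0.7, -1.3]
opening: 0.647
grasp_force: 64.8
```

```bash
python3 go.py .6142 .168 .16 92.4
```

```text
shift [ 0.2128  0.0231 -0.0008] turn [0.1 0.  0. ]
t 22.82 [ 0.6    -0.0456  0.1593] yaw 92.4 open 0.647 gf 64.77014780044556 wf [ 1.4  0.7 -1.3]
```

Call:
servo_tool:
  series: "1 0.03 0.003 0 0 0 0;1 0.06 0.006 0 0 0 0;1 0.09 0.009 0 0 0 0;1 0.12 0.013 0 0 0 0;1 0.15 0.016 0 0 0 0;1 0.18 0.019 0 0 0 0;1 0.2 0.022 0 0 0 0;1 0.21 0.023 0 0 0 0;1 0.21 0.023 0 0 0 0;1 0.21 0.023 0 0 0 0;1 0.21 0.023 0 0 0 0"

```text
time_s: 23.73
eef_pos: [0.6141, 0.1624, 0.1583]
eef_rot: [0.0, 0.692, 0.722, -0.0]
wrist_force: [0.2, -0.4, -1.4]
opening: 0.645
grasp_force: 64.8
```

```bash
python3 held.py w6.png; python3 row.py; python3 go.py .6142 .168 .0585 92.4
```

```text
held n 13811 top z rel [-13.8  -7.1]
rect [ 0.8 -0.3] [35.6 58.3] 3.3 x pct [-11.1  -8.7   3.   11.1  15.3] y [-28.8  28.8]
tcp in tray [ -0.3 -20.8 158.3] open 0.6528524166495894 gf 64.76646780967712 t 23.7833 z 0.15826610280104308
side 422 X [-27.5 -24.7 -14.2  12.5  24. ] Y [-117.8  -97.4  -39.6  126.6  128.6] Z [58.4 59.3 64.1 68.4 70.8]
[(-132, 2), (-128, 3), (-124, 1), (-120, 6), (-116, 7), (-112, 8), (-108, 8), (-104, 4), (-100, 7), (-96, 10), (-92, 7), (-88, 10), (-84, 9), (-80, 5), (-76, 5), (-72, 11), (-68, 7), (-64, 9), (-60, 6), (-56, 10), (-52, 10), (-48, 28), (-44, 33), (-40, 42), (-36, 1), (72, 16), (76, 31), (80, 2), (92, 1), (96, 1), (100, 6), (104, 11), (108, 9), (112, 9), (116, 11), (120, 19), (124, 37), (128, 20)]
shift [0.0059 0.0003 0.0997] turn [-0.   0.  -0.1]
t 23.83 [0.6142 0.1622 0.1582] yaw 92.3 open 0.647 gf 64.76630330085754 wf [-0.3 -0.3 -1.8]
```

View pics/w6.png

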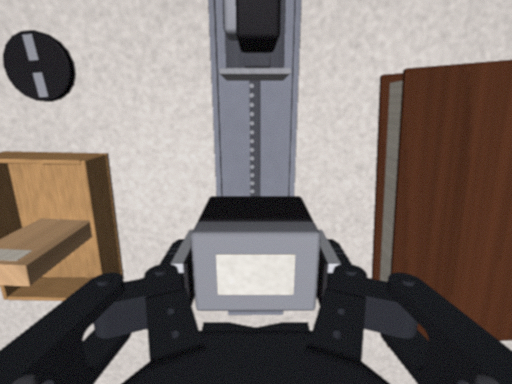

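Run:
```python
from held import *
c=cam('wrist'); o=ctrl.get_obs(); q=o['eef_rot']; A=R.from_quat([q[1],q[2],q[3],q[0]]).as_matrix()
T=(pts(c)-o['eef_pos'])@A*1000
for v in range(180,330,8): print(v,[tuple(np.round(T[v,u],0)) for u in (215,255,290)])
```

```text
180 [(np.float64(1.0), np.float64(-40.0), np.float64(160.0)), (np.float64(4.0), np.float64(-0.0), np.float64(146.0)), (np.float64(6.0), np.float64(33.0), np.float64(140.0))]
188 [(np.float64(-7.0), np.float64(-41.0), np.float64(160.0)), (np.float64(-4.0), np.float64(-0.0), np.float64(147.0)), (np.float64(-2.0), np.float64(33.0), np.float64(140.0))]
196 [(np.float64(20.0), np.float64(-24.0), np.float64(45.0)), (np.float64(20.0), np.float64(-0.0), np.float64(45.0)), (np.float64(21.0), np.float64(21.0), np.float64(43.0))]
204 [(np.float64(20.0), np.float64(-22.0), np.float64(32.0)), (np.float64(20.0), np.float64(-0.0), np.float64(31.0)), (np.float64(20.0), np.float64(19.0), np.float64(31.0))]
212 [(np.float64(20.0), np.float64(-20.0), np.float64(18.0)), (np.float64(20.0), np.float64(-0.0), np.float64(18.0)), (np.float64(20.0), np.float64(18.0), np.float64(18.0))]
220 [(np.float64(20.0), np.float64(-19.0), np.float64(8.0)), (np.float64(19.0), np.float64(-0.0), np.float64(10.0)), (np.float64(20.0), np.float64(17.0), np.float64(9.0))]
228 [(np.float64(20.0), np.float64(-17.0), np.float64(-
[... 1519 characters left out ...]
64(-12.0), np.float64(-18.0), np.float64(-8.0)), (np.float64(-14.0), np.float64(-0.0), np.float64(-5.0)), (np.float64(-14.0), np.float64(16.0), np.float64(-6.0))]
308 [(np.float64(-18.0), np.float64(-18.0), np.float64(-6.0)), (np.float64(-17.0), np.float64(-0.0), np.float64(-7.0)), (np.float64(-18.0), np.float64(16.0), np.float64(-6.0))]
316 [(np.float64(-162.0), np.float64(-47.0), np.float64(160.0)), (np.float64(-162.0), np.float64(-0.0), np.float64(160.0)), (np.float64(-161.0), np.float64(40.0), np.float64(159.0))]
324 [(np.float64(11.0), np.float64(-12.0), np.float64(-49.0)), (np.float64(-173.0), np.float64(-0.0), np.float64(159.0)), (np.float64(9.0), np.float64(10.0), np.float64(-47.0))]
```

The third box is held level (lid at (255,270), front face 20 mm ahead of the TCP). The follower plate at (253,74) is clear of it.

Call:
servo_tool:
  series: "1 0.0045 0 0.03 0 0 0;1 0.0045 0 0.055 0 0 0;1 0.0045 0 0.07 0 0 0;1 0.0045 0 0.08 0 0 0;1 0.0045 0 0.09 0 0 0;1 0.0045 0 0.096 0 0 0;1 0.0045 0 0.098 0 0 0;1 0.0045 0 0.098 0 0 0"

```text
time_s: 24.55
eef_pos: [0.6141, 0.1681, 0.0603]
eef_rot: [0.0, 0.692, 0.722, 0.0]
wrist_force: [-0.1, -1.4, -2.1]
opening: 0.649
grasp_force: 64.8
```

Call:
servo_tool:
  series: "1 0 0 0.001 0 0 0;1 0 0 0.001 0 0 0;0 0 0 0.001 0 0 0;-0.2 0 0 0.001 0 0 0;-0.4 0 0 0.001 0 0 0;-0.7 0 0 0.001 0 0 0;-1 0 0 0.001 0 0 0;-1 0 0 0.001 0 0 0;-1 0 0 0.001 0 0 0;-1 0 0 -0.02 0 0 0;-1 0 0 -0.06 0 0 0;-1 0 0 -0.1 0 0 0"

```text
time_s: 25.55
eef_pos: [0.6122, 0.168, 0.1593]
eef_rot: [-0.002, 0.692, 0.722, -0.002]
wrist_force: [1.2, 0.9, -0.0]
opening: 0.999
grasp_force: 0.0
```

Call:
servo_tool:
  series: "-1 0.04 0 0 0 0 0;-1 0.08 0 0 0 0 0;-1 0.12 0 0 0 0 0;-1 0.125 0 0 0 0 0;-1 0.125 0 0 0 0 0;-1 0.125 0 0 0 0 0"

```text
time_s: 26.05
eef_pos: [0.6083, 0.293, 0.1598]
eef_rot: [0.0, 0.692, 0.722, -0.0]
wrist_force: [0.4, -0.4, 0.1]
opening: 1.003
grasp_force: 0.0
```

```bash
python3 - <<'E'
from row import *
c=cam('wrist'); save(c,'w7.png')
X,Y,Z=trayfr(pts(c)); k=(np.abs(X)<.04)
m=k&(Z>.069)&(Z<.08)&(Y>.08); print('grip',m.sum(),q(X[m]),q(Y[m]))
m=k&(Z>.058)&(Z<.07)&(Y<.05); print('boxes',m.sum(),q(X[m]),q(Y[m]),q(Z[m]))
h,e=np.histogram(Y[m]*1000,np.arange(-140,150,2)); print([(int(b),int(a)) for a,b in zip(h,e) if a])
o=ctrl.get_obs(); print(trayfr(np.array(o['eef_pos'])))
E
python3 row.py; python3 go.py .609 .292 .061 92.4
```

```text
grip 1646 [-15.6 -10.9   0.7  12.1  14.6] [ 94.5  97.8 111.3 124.4 126.6]
boxes 967 [-26.2 -21.2   0.1  21.6  26.9] [-6.5 -4.3  2.8  5.7  6.1] [58.6 60.3 64.6 65.5 65.9]
[(-10, 1), (-8, 29), (-6, 78), (-4, 98), (-2, 125), (0, 117), (2, 132), (4, 355), (6, 32)]
(np.float64(-0.0005083287482066014), np.float64(0.10929047582846856), array(0.15979122))
side 454 X [-27.6 -25.   -9.9  19.7  25.5] Y [-125.8 -114.7   -1.3  125.9  128.5] Z [58.5 60.  64.  67.6 70.2]
[(-132, 1), (-128, 14), (-124, 7), (-120, 17), (-116, 21), (-112, 15), (-108, 24), (-104, 10), (-100, 13), (-96, 11), (-92, 9), (-88, 10), (-84, 10), (-80, 3), (-76, 7), (-72, 6), (-68, 5), (-64, 6), (-60, 3), (-56, 4), (-52, 3), (-48, 1), (-36, 1), (-32, 1), (-28, 1), (-16, 2), (-12, 4), (-8, 9), (-4, 18), (0, 18), (4, 27), (8, 5), (72, 13), (76, 32), (80, 1), (96, 4), (100, 5), (104, 10), (108, 9), (112, 7), (116, 12), (120, 16), (124, 41), (128, 18)]
shift [0.0004 0.0004 0.0988] turn [-0.  0. -0.]
t 26.15 [0.6087 0.2917 0.1598] yaw 92.4 open 1.001 gf 0.0 wf [-0.5 -0.4 -0.3]
```

View pics/w7.png

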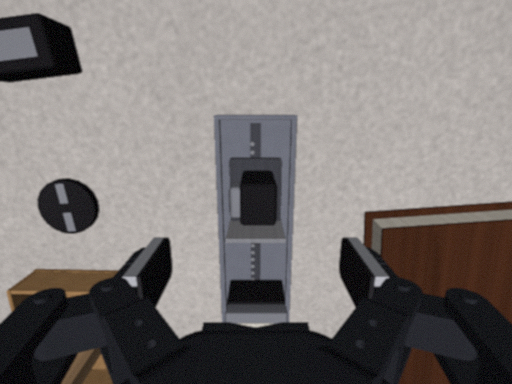

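The third box stands at the row's end with its face at (255,292). The follower plate is at (255,230), the grip at (258,197) and its button at (236,203).

Call:
servo_tool:
  series: "-1 0.001 0 0.04 0 0 0;-1 0.001 0 0.075 0 0 0;-1 0.001 0 0.098 0 0 0;-1 0.001 0 0.098 0 0 0;1 0.001 0 0.098 0 0 0;1 0.001 0 0.098 0 0 0;1 0.001 0 0.098 0 0 0;1 0.001 0 0.098 0 0 0;1 0.001 0 0.098 0 0 0;1 0.001 0 0.098 0 0 0;1 0.001 0 0.098 0 0 0;1 0.001 0 0.098 0 0 0"

```text
time_s: 27.15
eef_pos: [0.6086, 0.2946, 0.065]
eef_rot: [-0.0, 0.692, 0.722, 0.0]
wrist_force: [-4.1, -0.5, 7.8]
opening: 0.351
grasp_force: 60.8
```

Call:
servo_tool:
  series: "1 -0.01 0 0 0 0 0;1 -0.02 0 0 0 0 0;1 -0.03 0 0 0 0 0;1 -0.04 0 0 0 0 0;1 -0.05 0 0 0 0 0;1 -0.055 0 0 0 0 0;1 -0.06 0 0 0 0 0;1 -0.063 0 0 0 0 0;1 -0.066 0 0 0 0 0;1 -0.066 0 0 0 0 0;1 -0.066 0 0 0 0 0;1 -0.066 0 0 0 0 0"

```text
time_s: 28.15
eef_pos: [0.6115, 0.2281, 0.065]
eef_rot: [-0.0, 0.692, 0.722, 0.0]
wrist_force: [-3.4, -1.0, 10.3]
opening: 0.353
grasp_force: 60.8
```

```bash
cat > st.py <<'E'
from row import *
o=ctrl.get_obs(); print('t',o['time_s'],'tcp tray',np.round([float(v)*1000 for v in trayfr(np.array(o['eef_pos']))],1),'wf',np.round(o['wrist_force'],1),'op',round(o['opening'],3))
row('side')
E
python3 st.py
```

```text
t 28.15 tcp tray [-0.2 45.2 65. ] wf [-3.4 -1.  10.3] op 0.353
side 450 X [-28.5 -25.9 -12.5  10.6  22. ] Y [-125.3 -113.4  -65.7   59.4   61.9] Z [58.7 60.4 64.4 67.4 70.2]
[(-132, 2), (-128, 14), (-124, 2), (-120, 17), (-116, 15), (-112, 16), (-108, 23), (-104, 13), (-100, 17), (-96, 16), (-92, 15), (-88, 14), (-84, 21), (-80, 8), (-76, 13), (-72, 13), (-68, 12), (-64, 12), (-60, 8), (-56, 11), (-52, 9), (-48, 8), (-44, 6), (-24, 1), (-20, 4), (-16, 3), (-12, 6), (-8, 5), (-4, 7), (0, 6), (4, 10), (8, 8), (12, 4), (40, 5), (44, 1), (48, 11), (52, 22), (56, 32), (60, 40)]
```

Call:
servo_tool:
  series: "1 -0.002 0 0 0 0 0;1 -0.003 0 0 0 0 0;1 -0.004 0 0 0 0 0;1 -0.005 0 0 0 0 0;1 -0.006 0 0 0 0 0;1 -0.006 0 0 0 0 0;1 -0.006 0 0 0 0 0"

```text
time_s: 28.78
eef_pos: [0.6117, 0.2229, 0.065]
eef_rot: [-0.0, 0.692, 0.722, 0.001]
wrist_force: [-4.1, 1.2, 8.8]
opening: 0.355
grasp_force: 61.3
```

Call:
servo_tool:
  series: "1 -0.001 0 0 0 0 0;1 -0.002 0 0 0 0 0;1 -0.003 0 0 0 0 0;1 -0.003 0 0 0 0 0;1 -0.003 0 0 0 0 0"

```text
time_s: 29.2
eef_pos: [0.6118, 0.2201, 0.065]
eef_rot: [-0.0, 0.692, 0.722, 0.001]
wrist_force: [-3.4, 2.2, 9.4]
opening: 0.348
grasp_force: 61.4
```

Force along the row is rising gently (about 2 N), so I'll keep going in small steps.

Call:
servo_tool:
  series: "1 -0.001 0 0 0 0 0;1 -0.002 0 0 0 0 0;1 -0.002 0 0 0 0 0;1 -0.002 0 0 0 0 0"

```text
time_s: 29.53
eef_pos: [0.6119, 0.2183, 0.065]
eef_rot: [-0.001, 0.692, 0.722, 0.001]
wrist_force: [-2.7, 2.5, 8.3]
opening: 0.349
grasp_force: 61.5
```

Call:
servo_tool:
  series: "1 -0.001 0 0 0 0 0;1 -0.002 0 0 0 0 0;1 -0.002 0 0 0 0 0;1 -0.002 0 0 0 0 0"

```text
time_s: 29.87
eef_pos: [0.612, 0.2167, 0.065]
eef_rot: [-0.001, 0.692, 0.722, 0.001]
wrist_force: [-2.4, 4.9, 8.9]
opening: 0.356
grasp_force: 61.7
```

```bash
python3 st.py
```

```text
t 29.8667 tcp tray [-0.2 33.7 65. ] wf [-2.4  4.9  8.9] op 0.356
side 383 X [-28.  -25.9 -13.7  10.3  23.7] Y [-121.2 -112.7  -69.9   48.6   50.9] Z [58.7 61.1 64.6 67.7 69.9]
[(-128, 2), (-124, 8), (-120, 19), (-116, 11), (-112, 22), (-108, 11), (-104, 17), (-100, 17), (-96, 14), (-92, 12), (-88, 16), (-84, 12), (-80, 13), (-76, 8), (-72, 14), (-68, 10), (-64, 7), (-60, 6), (-56, 3), (-52, 1), (-36, 3), (-32, 1), (-28, 7), (-24, 4), (-20, 10), (-16, 4), (-12, 7), (-8, 7), (-4, 12), (24, 2), (28, 3), (32, 2), (36, 3), (40, 23), (44, 29), (48, 42), (52, 1)]
```

Call:
servo_tool:
  series: "1 -0.001 0 0 0 0 0;1 -0.0015 0 0 0 0 0;1 -0.0015 0 0 0 0 0;1 -0.0015 0 0 0 0 0"

```text
time_s: 30.25
eef_pos: [0.612, 0.2166, 0.065]
eef_rot: [-0.001, 0.692, 0.722, 0.002]
wrist_force: [-2.8, 10.2, 7.6]
opening: 0.351
grasp_force: 62.5
```

Call:
servo_tool:
  series: "1 -0.001 0 0 0 0 0;1 -0.0015 0 0 0 0 0;1 -0.0015 0 0 0 0 0;1 -0.0015 0 0 0 0 0"

```text
time_s: 30.58
eef_pos: [0.612, 0.2165, 0.065]
eef_rot: [-0.002, 0.692, 0.722, 0.003]
wrist_force: [-2.6, 16.2, 6.1]
opening: 0.35
grasp_force: 63.2
```

Call:
servo_tool:
  series: "1 0.002 0 0 0 0 0;1 0.002 0 0 0 0 0;-0.2 0.002 0 0 0 0 0;-0.4 0.002 0 0 0 0 0;-1 0.002 0 0 0 0 0;-1 0.002 0 0 0 0 0;-1 0.002 0 0 0 0 0;-1 0.002 0 0 0 0 0;-1 0.002 0 -0.03 0 0 0;-1 0.002 0 -0.07 0 0 0;-1 0.002 0 -0.11 0 0 0;-1 0.002 0 -0.15 0 0 0"

```text
time_s: 31.58
eef_pos: [0.6117, 0.2139, 0.2136]
eef_rot: [-0.0, 0.692, 0.722, -0.0]
wrist_force: [0.3, 0.4, -0.4]
opening: 0.993
grasp_force: 0.0
```

Call:
servo_tool:
  series: "-1 -0.04 0 -0.03 0 0 0;-1 -0.06 0 -0.06 0 0 0;-1 -0.06 0 -0.06 0 0 0;-1 -0.06 0 -0.06 0 0 0;-1 -0.06 0 -0.06 0 0 0"

```text
time_s: 32.0
eef_pos: [0.6144, 0.154, 0.272]
eef_rot: [-0.0, 0.692, 0.722, 0.0]
wrist_force: [0.1, -0.3, -0.6]
opening: 1.002
grasp_force: 0.0
```

```bash
python3 - <<'E'
from row import *
c=cam('wrist'); save(c,'w8.png')
X,Y,Z=trayfr(pts(c)); k=(np.abs(X)<.04)
m=k&(Z>.071)&(Z<.08)&(Y>-.02); print('grip',m.sum(),q(X[m]),q(Y[m]))
m=k&(Z>.063)&(Z<.0695)&(Y<.0); print('boxes',m.sum(),q(X[m]),q(Y[m]))
m=k&(np.abs(X+.018)<.004)&(Z>.03)&(Y>0.02)&(Y<.05); print('button X,Z',q(X[m]),q(Z[m]))
comps(c,.006,.13,(.3,.9,-.45,.45))
o=ctrl.get_obs(); print(o['time_s'],o['eef_pos'])
E
python3 row.py
```

```text
grip 800 [-11.1  -9.    1.8  12.5  14.7] [16.4 19.7 33.3 45.7 48.7]
boxes 4346 [-25.7 -21.3   0.7  22.9  27.4] [-121.9 -111.1  -60.4  -15.    -6.8]
button X,Z [-21.3 -21.  -17.8 -14.6 -14.4] [67.3 67.8 68.8 69.7 70.3]
px [255 117] 14223 ztop 0.074 rect c [616. 146.] size [ 54. 172.] ang 2 rgb [126. 128. 140.] ext [0.57  0.052] [0.655 0.347]
px [103  71] 1819 ztop 0.010 rect c [421. 260.] size [57. 56.] ang 71 rgb [36. 35. 38.] ext [0.392 0.231] [0.45  0.289]
px [422 159] 27118 ztop 0.048 rect c [824. 147.] size [176. 260.] ang 7 rgb [80. 47. 31.] ext [0.722 0.017] [0.9   0.286]
px [103 192] 5790 ztop 0.091 rect c [422. 107.] size [19. 53.] ang 89 rgb [121.  93.  63.] ext [0.37  0.043] [0.473 0.185]
32.05 [0.61379911 0.15446796 0.27082471]
side 936 X [-27.7 -24.3  -3.3  20.9  26.4] Y [-119.5 -105.   -45.1   33.5   50.6] Z [59.  61.5 64.6 67.1 69.2]
[(-128, 1), (-124, 14), (-120, 25), (-116, 20), (-112, 20), (-108, 19), (-104, 27), (-100, 30), (-96, 22), (-92, 21), (-88, 31), (-84, 22), (-80, 20), (-76, 26), (-72, 25), (-68, 23), (-64, 25), (-60, 24), (-56, 30), (-52, 22), (-48, 29), (-44, 28), (-40, 22), (-36, 28), (-32, 23), (-28, 27), (-24, 34), (-20, 23), (-16, 27), (-12, 31), (-8, 46), (-4, 34), (0, 17), (20, 5), (24, 9), (28, 9), (32, 9), (36, 9), (40, 9), (44, 23), (48, 46), (52, 1)]
```

View pics/w8.png

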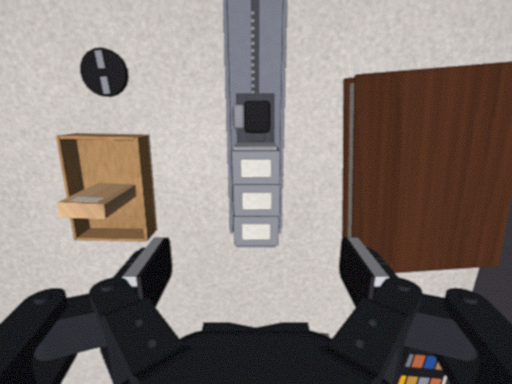

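The three boxes stand in one row at (256,168), (256,200) and (256,232), with the follower plate against the last. The button is out at (239,117) and the marker is in the bin at (98,200).

```bash
python3 -c "
from bench import ctrl
print(ctrl.hand_in())"
```

```text
the job is handed in; nothing more can be done
None
```

I handed the job in at about 32 s with no verdict shown: the marker stands in the bin, all three slide boxes found on the desk are in one row against the end plate, and the follower is up against them with its button out, at about 0.121 m; I didn't test the lock by pulling on it.

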